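# Walk the heavy tea canister onto its tile

## Robot

A 6-joint arm with a two-finger parallel gripper is mounted at the origin on the work surface. World frame = base frame: x ahead of the robot, y to its left, z up, the work surface at z = 0. Lengths are in m, angles in rad, forces in N, time in s.
With the tool pointing down it reaches from about 0.3 to 0.75 m from the base axis. Payload 8.5 kg.
Tool frame: the origin (TCP) lies midway between the tips of the shut fingers; the grasp point (between the pads) lies 19 mm behind it (manip.hold_point_z is the distance from the TCP to the grasp point, in m); y points along the fingers, x is the direction in which the jaws open and shut, and the axes are right-handed (so a half turn about y gives the same grasp; the last joint's range is limited). The gripper opens to 88 mm and grips with 3 to 60 N. Pads are 18 mm wide; open, the fingers measure 123 mm over their backs; the gripper's body (75 mm by 187 mm) begins 45 mm behind the grasp point.
Start: joints at [1.126, 0.381, 1.297, -0, 1.464, -0.215], TCP at [0.125, 0.536, 0.239] pointing down, gripper open.
Joint ranges: [-3.11, 3.11], [-0.89, 2.33], [0.22, 2.48], [-1.42, 4.56], [0.17, 2.85], [-2.88, 2.88]. Speed limits (rad/s): [2.39, 2.39, 3.14, 3.14, 3.14, 3.14].

## Interface

Orientations are given as [roll, pitch, yaw] about the fixed x, y, z axes, in that order (R = Rz(yaw) Ry(pitch) Rx(roll)).
In Python, from workcell import manip gives the robot as it stands.
- The arm moves only by the tool servo_tool, never from a script. Its argument "motion" is a list of rows, each an object of numbers: "grip": the opening in per cent of the stroke, from 0 (shut) to 100 (fully open); "tx", "ty", "tz": the shift along the world's x, y, z in cm; "twist": the turn about the world's z in degrees. In form: [{"grip": .., "tx": .., "ty": .., "tz": .., "twist": ..}, ...]. A call has exactly 5 rows; each row is the pose to reach, as a shift and turn from the pose measured when the call began; what a row does not reach only later rows make up. A row lasts 1/8 s, in which the tool goes at most 62.5 mm and 10.7 degrees, less where a joint would pass 70% of its speed; a pose out of reach is approached as far as the arm can. A call with a gripper value outside its range is refused whole. The fingers move at their own pace and stop on an object; "squeeze" is the grip in N (left out, the last holds). Time passes only in rows, so rows that repeat a pose let the fingers close, or fill a call up. It gives the time, the measured TCP pose, the force and the opening at its end, in the units of the state.
- manip.get_state(): the state, without advancing time (a new reading comes with each control period).
- manip.get_image(name): name is "scene" or "side" or "wrist"; returns the picture (384x512x3 uint8, red, green, blue); there is no depth.
- manip.camera_info(name): a dict with "fx", "fy", "cx", "cy" (pixels), "R" (3x3) and "t" (3): a world point X has camera coordinates R X + t; the wrist camera has in their place "mount" (4x4, takes a point from camera to tool coordinates, whose origin is the TCP and whose axes are the tool frame's). Camera axes: x right, y down, z forward; pixel columns grow to the right and rows downward; lengths in m; the calibration is good to about 2 mm. A picture is of the moment at which its call begins: read the wrist's pose just before it. camera_info takes no time and is no camera call.
- manip.job_done(): hands the job in, once; it reports no verdict.
The state is a dict: "time_s": time; "joints": joint angles; "dq": joint speeds; "joint_torque": joint torques, N m; "tcp_pos": TCP position; "ee_rot": TCP orientation; "ft_force": force on the tool from outside, world axes, zero at the start; "wrist_torque": the same for the moment, N m; "finger_gap": finger opening in m.
Only numpy, scipy, OpenCV 4.12 (cv2) and the standard library are available. Lean on these libraries where they do the work, as an engineer would, in place of code of your own. Each camera call takes 0.05 s, during which the arm holds its last target. There are 200 camera calls.

## Task

Walk the full, heavy green canister forward onto the middle of the blue tile in front of it, never lifting it clear of the counter: hold it by the wooden rib on its lid and tip it about 12 degrees forward onto its front bottom edge. Keeping it tipped, swing it about 30 degrees on its brass-striped corner so that the black-striped corner goes ahead, then back about as far on the black-striped corner so that the brass one catches up. Lower it gently to stand flat and square on the tile, without dropping or jerking it, and let go.

Things in the scene. Friction and masses are not known exactly. Their poses are not given: they have to be found in the camera images.
- tin_center (a point): Centre, 100 mm above the underside, of the green box-shaped canister (not the red one): rigid, loose, about 0.85 kg, 75 (its x) x 110 (y) x 200 mm tall. x points to its front, the way it walks, y left, z up. A wooden rib, mid-lid, is its handle: 20 mm thick (x), 60 long (y), from 200 to 236 mm above the underside. Its front upright edges carry strips: brass left (+y), black right.
- brass_foot (a point): The canister's front left bottom corner, under the brass strip: 37.5 mm ahead (+x), 55 mm left (+y) and 100 mm below the canister's centre. Same axes as the canister.
- black_foot (a point): The canister's front right bottom corner, under the black strip: 37.5 mm ahead (+x), 55 mm right (-y) and 100 mm below the canister's centre. Same axes as the canister.
- mat_center (a point): Middle of the blue, white-bordered tile, flush with the counter (no step), fixed, 115 (x) x 150 mm (y). Its x axis is how the canister's x must point at the end. At the start the canister stands partly over it, square within 5 degrees, the tile's middle 51 to 61 mm ahead (tile x) of the canister's and 10 to 18 mm left (y): what one swing on the brass corner, then one on the black, makes up.
Not all that is in view belongs to the job. What is meant by the part that bears tin_center is not orange, and is the smaller of those in its own colour.

How it is judged:
By the outcome, as a careful person would: the job done as asked, in the order asked, and still so for the second after the job is handed in, with the robot touching nothing.
It also fails if it takes over 42 s, if anything falls off the work surface, if the arm or the gripper's body presses on something with over 40 N, if the wrist force passes 120 N, or if a joint passes its speed limit or range.

## Working session

There is one attempt and no reset: what is moved stays moved. The work goes in short steps, Python scripts to look and compute and a tool call to move; the robot and the scene stay as the last step left them, time stands still between calls to the robot, and variables do not carry over. Pictures are saved under pics/ and viewed, about 8 in all and at most 12, crops included, and the job is handed in when it is done.

Besides the shell and the picture viewer there is one more tool, called after "Emit:" as name(argument=value, ...) on one line, values as JSON. servo_tool: Moves the arm, as the interface text tells. Its arguments: {"type":"object","properties":{"motion":{"type":"array","items":{"type":"object","properties":{"grip":{"type":"number"},"tx":{"type":"number"},"ty":{"type":"number"},"tz":{"type":"number"},"twist":{"type":"number"}}}},"squeeze":{"type":"number"}},"required":["motion"]}

```bash
ls; mkdir -p pics; python3 - <<'E'
from workcell import manip
import cv2,numpy as np
s=manip.get_state();print({k:np.round(v,3).tolist() for k,v in s.items()}); print(manip.hold_point_z)
a=manip.get_image("scene");b=manip.get_image("side")
cv2.imwrite("pics/scene0.png",a[:,:,::-1]);cv2.imwrite("pics/side0.png",b[:,:,::-1])
for n in("scene","side","wrist"):print(n,manip.camera_info(n))
E
```

```text
pics
{'time_s': 0.0, 'joints': [1.126, 0.381, 1.298, 0.0, 1.464, -0.215], 'dq': [-0.002, -0.0, 0.0, 0.002, -0.0, 0.001], 'joint_torque': [0.001, -43.793, -22.456, 0.071, 0.035, -0.0], 'tcp_pos': [0.125, 0.535, 0.238], 'ee_rot': [-1.57, 0.001, 1.341], 'ft_force': [-0.415, -0.405, 0.383], 'wrist_torque': [0.024, -0.034, 0.003], 'finger_gap': 0.088}
0.0187
scene {'fx': 402.99273177100514, 'fy': 402.99273177100514, 'cx': 251.19374320501197, 'cy': 185.0870521161475, 'R': array([[ 0.18436441,  0.98271609,  0.01669904],
       [ 0.58606818, -0.09627947, -0.80452119],
       [-0.78900814,  0.15811185, -0.59368914]]), 't': array([-0.04292971, -0.20202142,  1.26844017])}
side {'fx': 356.7917618204692, 'fy': 356.7917618204692, 'cx': 256.7504133051215, 'cy': 189.40257548175742, 'R': array([[-6.24541825e-01,  7.80991250e-01,  4.20703163e-04],
       [ 7.37084904e-01,  5.89608770e-01, -3.30253453e-01],
       [-2.58173107e-01, -2.05947000e-01, -9.43892197e-01]]), 't': array([ 0.31173411, -0.29299647,  0.91649085])}
wrist {'fx': 283.62724238599526, 'fy': 283.62724238599526, 'cx': 252.04698116031966, 'cy': 188.16198547240268, 'mount': array([[ 9.99998768e-01,  8.65369819e-04, -1.30985574e-03,
        -1.12309594e-03],
       [ 1.50100145e-03, -2.82567537e-01,  9.59246232e-01,
        -1.45417876e-01],
       [ 4.59980027e-04, -9.59247016e-01, -2.82568488e-01,
         7.25413905e-02],
       [ 0.00000000e+00,  0.00000000e+00,  0.00000000e+00,
         1.00000000e+00]])}
```

View images.

View pics/scene0.png

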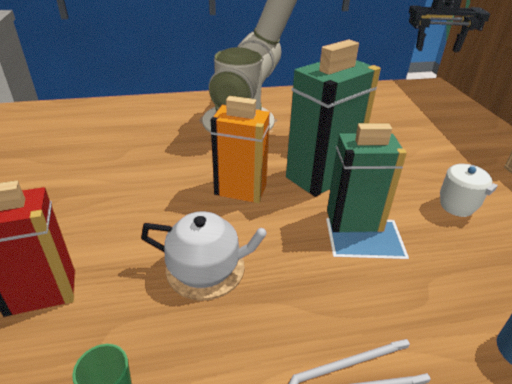

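View pics/side0.png

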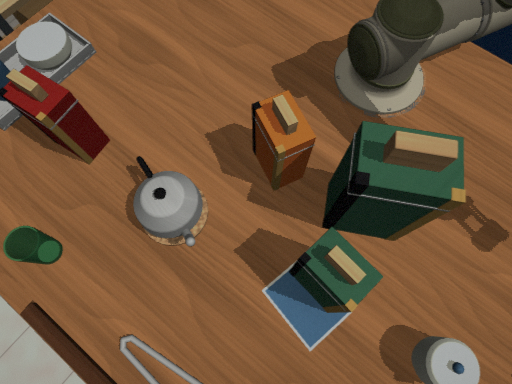

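Scene: small green canister with rib at (374,134), body (365,185), on the tile (367,238). Possible confusions: large green (330,125), orange (240,150), red (35,250), green cup (103,365). By the description I choose the smaller green one, at (365,180) in scene and (338,272) in side. Next is a close crop of it in both views.

```bash
python3 - <<'E'
import cv2,numpy as np
a=cv2.imread("pics/scene0.png")[115:265,315:415];b=cv2.imread("pics/side0.png")[225:355,257:390]
a=cv2.resize(a,None,fx=4,fy=4,interpolation=cv2.INTER_CUBIC)
b=cv2.resize(b,None,fx=3,fy=3,interpolation=cv2.INTER_CUBIC)
o=np.zeros((600,800,3),np.uint8);o[:,:400]=a;o[:390,400:799]=b
cv2.imwrite("pics/crop1.png",o)
E
```

```text
(no output)
```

View pics/crop1.png

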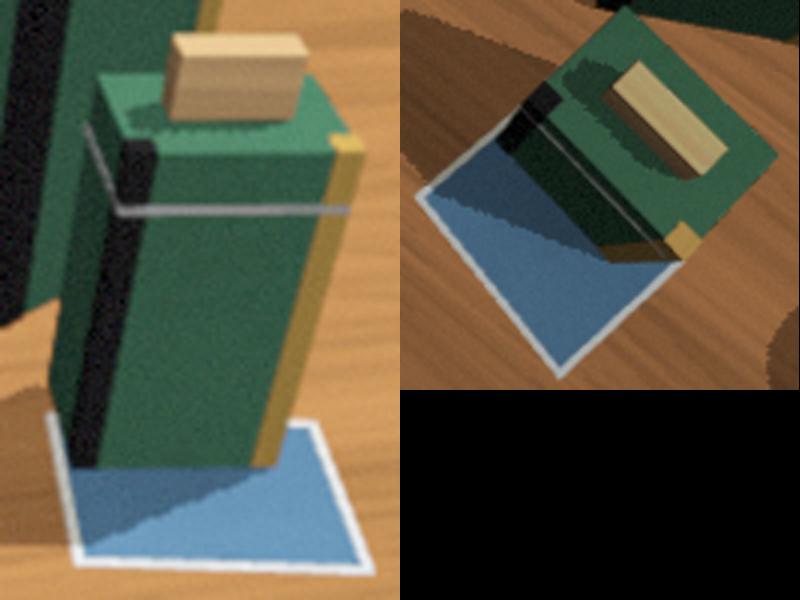

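The crop confirms it: brass strip on the left and black on the right of the front face, standing over the tile. Now I'll fit the poses from the picked corners.

```bash
cat > h.py <<'E'
from workcell import manip
import numpy as np,cv2
from scipy.optimize import least_squares
from scipy.spatial.transform import Rotation as Ro
C={n:manip.camera_info(n) for n in("scene","side")}
def proj(n,X):
    c=C[n];p=np.atleast_2d(X)@c["R"].T+c["t"]
    return np.c_[c["fx"]*p[:,0]/p[:,2]+c["cx"],c["fy"]*p[:,1]/p[:,2]+c["cy"]]
def W(p,L):
    c,s=np.cos(p[2]),np.sin(p[2]);L=np.array(L,float)
    return np.c_[p[0]+c*L[:,0]-s*L[:,1],p[1]+s*L[:,0]+c*L[:,1],L[:,2]]
def fit(obs,p0):
    f=lambda p:np.concatenate([(proj(n,W(p,[L]))[0]-q) for n,L,q in obs])
    r=least_squares(f,p0,loss="soft_l1");return r.x,f(r.x).reshape(-1,2)
# canister local points (z from underside)
a,b=.0375,.055
P=dict(fr=(a,-b,0),fl=(a,b,0),tfr=(a,-b,.2),tfl=(a,b,.2),tbr=(-a,-b,.2),tbl=(-a,b,.2),
 r1=(.01,-.03,.236),r2=(.01,.03,.236),r3=(-.01,.03,.236),r4=(-.01,-.03,.236))
M=dict(fr=(.0575,-.075,0),fl=(.0575,.075,0),bl=(-.0575,.075,0),br=(-.0575,-.075,0))
E
python3 - <<'E'
from h import *
S=lambda u,v:np.array([315+(u+.5)/4-.5,115+(v+.5)/4-.5]); D=lambda u,v:np.array([257+(u-400+.5)/3-.5,225+(v+.5)/3-.5])
t=[("scene",k,S(*q)) for k,q in dict(fr=(70,468),fl=(277,468),tfr=(122,142),tfl=(365,153),tbr=(98,75),r1=(168,54),r2=(308,54),r3=(297,34),r4=(173,34)).items()]
t+=[("side",k,D(*q)) for k,q in dict(fr=(498,148),fl=(607,262),tfl=(683,262),tbr=(627,8),tbl=(778,155),r1=(613,87),r2=(703,176),r3=(728,150),r4=(639,61)).items()]
m=[("scene",k,S(*q)) for k,q in dict(fr=(77,566),fl=(374,573),bl=(317,422),br=(48,413)).items()]
m+=[("side",k,D(*q)) for k,q in dict(fr=(416,196),fl=(560,378)).items()]
pt,rt=fit([(n,P[k],q) for n,k,q in t],[.5,.3,0]);pm,rm=fit([(n,M[k],q) for n,k,q in m],[.5,.3,0])
print(pt,np.degrees(pt[2]));print(np.c_[[x[0][1]+x[1] for x in t],rt.round(1)]);print(pm,np.degrees(pm[2]),rm.round(1))
d=pm[:2]-pt[:2];c,s=np.cos(pm[2]),np.sin(pm[2]);print("ahead,left",c*d[0]+s*d[1],-s*d[0]+c*d[1])
print("tcp yaw etc",manip.get_state()["ee_rot"])
E
```

```text
[ 0.50978429  0.17838664 -0.15417647] -8.83366123651029
[['cfr' '-0.3' '1.2']
 ['cfl' '-1.3' '0.7']
 ['ctfr' '1.4' '3.1']
 ['ctfl' '-0.6' '0.2']
 ['ctbr' '-0.9' '-0.1']
 ['cr1' '3.1' '0.6']
 ['cr2' '0.1' '0.6']
 ['cr3' '-0.4' '0.5']
 ['cr4' '-0.8' '0.5']
 ['ifr' '-0.4' '-2.4']
 ['ifl' '0.9' '0.3']
 ['itfl' '0.2' '-0.4']
 ['itbr' '0.1' '-1.3']
 ['itbl' '1.2' '0.8']
 ['ir1' '-0.2' '-0.0']
 ['ir2' '-0.2' '1.0']
 ['ir3' '0.7' '0.1']
 ['ir4' '0.4' '-0.4']]
[ 0.56271099  0.18324751 -0.21566902] -12.356924879982117 [[-0.8 -0.3]
 [ 0.1  0.5]
 [-0.3  0.1]
 [-0.4  0.2]
 [ 0.3  0. ]
 [ 0.6  0.8]]
ahead,left 0.05066033161050629 0.016074627644111467
tcp yaw etc [-1.57050057e+00  1.22709511e-03  1.34102041e+00]
```

```bash
python3 - <<'E'
from h import *
Pm=[np.array([[C[n]["fx"],0,C[n]["cx"]],[0,C[n]["fy"],C[n]["cy"]],[0,0,1]])@np.c_[C[n]["R"],C[n]["t"]] for n in("scene","side")]
for nm,a,b in[("ribtop",(340,50),(428,143)),("brass top",(377,67),(462,197)),("orange rib",(241,104),(286,106))]:
    X=cv2.triangulatePoints(*Pm,np.array(a,float).reshape(2,1),np.array(b,float).reshape(2,1));X=X[:3,0]/X[3]
    print(nm,X.round(3),proj("scene",X).round(),proj("side",X).round())
a=cv2.imread("pics/scene0.png")[30:200,270:410];b=cv2.imread("pics/side0.png")[110:245,315:475]
o=np.zeros((510,800,3),np.uint8);o[:,:420]=cv2.resize(a,None,fx=3,fy=3);o[:int(135*2.3),425:425+368]=cv2.resize(b,(368,int(135*2.3)))
cv2.imwrite("pics/crop2.png",o)
E
```

```text
ribtop [0.323 0.166 0.32 ] [[339.  50.]] [[429. 145.]]
brass top [0.343 0.249 0.285] [[376.  67.]] [[462. 198.]]
orange rib [ 0.349 -0.052  0.225] [[239. 103.]] [[287. 109.]]
```

View pics/crop2.png

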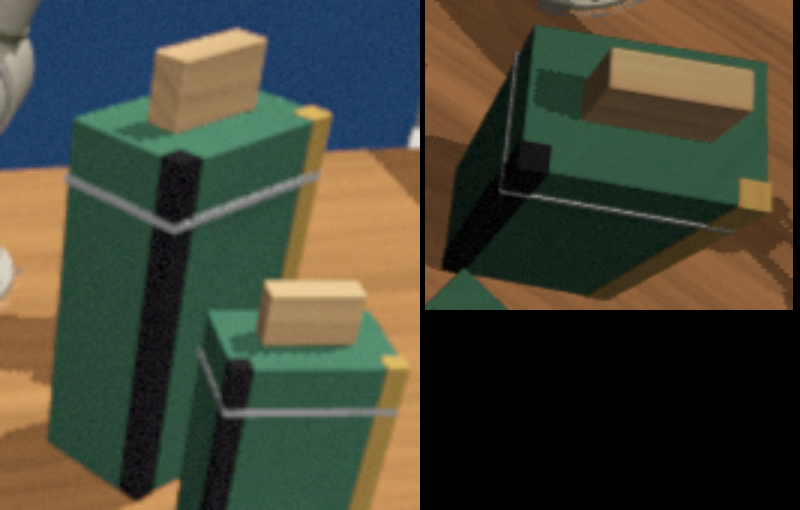

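Clearance: the large canister tops out near z 0.29, with its front face at x ≲ 0.40, so I'll travel high. I'll grip the rib across its length (jaws along canister y), so the canister can pivot about the pads.

Emit:
servo_tool(motion=[{"grip": 100, "tx": 0, "ty": 0, "tz": 5, "twist": 0}, {"grip": 100, "tx": 3, "ty": -2, "tz": 8, "twist": 0}, {"grip": 100, "tx": 7.4, "ty": -6.3, "tz": 8, "twist": 0}, {"grip": 100, "tx": 11.8, "ty": -10.6, "tz": 8, "twist": 2}, {"grip": 100, "tx": 16.2, "ty": -14.8, "tz": 8, "twist": 4}], squeeze=40)

```text
time_s: 0.72
tcp_pos: [0.2881, 0.3858, 0.318]
ee_rot: [-1.57, 0.002, 1.412]
ft_force: [0.3, 0.2, -0.3]
finger_gap: 0.0884
```

Emit:
servo_tool(motion=[{"grip": 100, "tx": 4.5, "ty": -4.2, "tz": 0, "twist": 0}, {"grip": 100, "tx": 9, "ty": -8.4, "tz": 0, "twist": 0}, {"grip": 100, "tx": 13.5, "ty": -12.6, "tz": 0, "twist": 0}, {"grip": 100, "tx": 18, "ty": -16.8, "tz": 0, "twist": 0}, {"grip": 100, "tx": 21.8, "ty": -20.8, "tz": -1, "twist": 0}])

```text
time_s: 1.35
tcp_pos: [0.5076, 0.176, 0.308]
ee_rot: [-1.571, 0.001, 1.412]
ft_force: [0.7, 1.3, -0.5]
finger_gap: 0.0884
```

```bash
python3 - <<'E'
from h import *
s=manip.get_state();a=manip.get_image("wrist");cv2.imwrite("pics/w1.png",a[:,:,::-1])
np.savez("w1.npz",p=s["tcp_pos"],r=s["ee_rot"]);print(s["tcp_pos"],s["ee_rot"],s["dq"])
E
```

```text
[0.50764736 0.17601117 0.30803156] [-1.57103170e+00  1.25061496e-03  1.41177224e+00] [-0.69828209  0.34140981 -0.23907239  0.00248554 -0.08736092 -0.69780403]
```

View pics/w1.png

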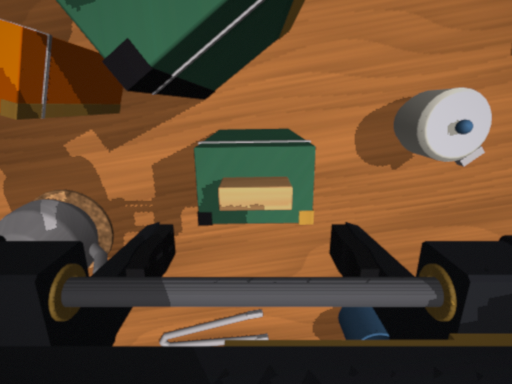

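Wrist view: lid corners near (198,224) black, (314,223) brass; rib top about (219,188)–(292,209). The jaws straddle the rib in y, with yaw nearly aligned. I'll refine with this.

```bash
cat >> h.py <<'E'
def wproj(X,p,r):
    c=manip.camera_info("wrist");T=np.eye(4);T[:3,:3]=Ro.from_euler("xyz",r).as_matrix();T[:3,3]=p
    q=(np.linalg.inv(T@c["mount"])@np.c_[np.atleast_2d(X),np.ones(len(np.atleast_2d(X)))].T).T
    return np.c_[c["fx"]*q[:,0]/q[:,2]+c["cx"],c["fy"]*q[:,1]/q[:,2]+c["cy"]]
E
python3 - <<'E'
from h import *
d=np.load("w1.npz");obs=dict(tfr=(198,224.5),tfl=(314.5,223.5),tbr=(195,146.5),tbl=(315,146),r1=(219,209.5),r2=(292,209),r3=(292,187.5),r4=(219,188))
k=list(obs);q=np.array([obs[i] for i in k],float)
f=lambda p:(wproj(W(p,[P[i] for i in k]),d["p"],d["r"])-q).ravel()
r=least_squares(f,[.51,.178,-.15],loss="soft_l1");print(r.x,np.degrees(r.x[2]));print(f(r.x).reshape(-1,2).round(1))
s=manip.get_state();print(s["tcp_pos"],np.degrees(s["ee_rot"][2]))
E
```

```text
[ 0.50836831  0.17723856 -0.15041884] -8.618364976771957
[[ 0.6 -0.3]
 [-2.2 -0. ]
 [-1.5  0.2]
 [ 1.7 -0.2]
 [-0.   1.3]
 [ 0.3  1.3]
 [ 1.1 -0.7]
 [-1.  -0.7]]
[0.51070968 0.17180552 0.30543065] 80.65496279587106
```

Emit:
servo_tool(motion=[{"grip": 100, "tx": -0.15, "ty": 0.6, "tz": 0, "twist": 0.7}, {"grip": 100, "tx": -0.15, "ty": 0.6, "tz": -3, "twist": 0.7}, {"grip": 100, "tx": -0.15, "ty": 0.6, "tz": -6, "twist": 0.7}, {"grip": 100, "tx": -0.15, "ty": 0.6, "tz": -8, "twist": 0.7}, {"grip": 100, "tx": -0.15, "ty": 0.6, "tz": -9, "twist": 0.7}])

```text
time_s: 2.02
tcp_pos: [0.5083, 0.1789, 0.2148]
ee_rot: [-1.568, 0.004, 1.422]
ft_force: [0.0, 0.1, 0.7]
finger_gap: 0.0883
```

```bash
python3 - <<'E'
from h import *
s=manip.get_state();a=manip.get_image("wrist");cv2.imwrite("pics/w2.png",a[:,:,::-1])
s=manip.get_state();b=manip.get_image("scene")[60:260,280:450];cv2.imwrite("pics/s2.png",cv2.resize(b[:,:,::-1],None,fx=3,fy=3))
print(s["tcp_pos"],np.degrees(s["ee_rot"]),s["ft_force"])
E
```

```text
[0.50822735 0.17864138 0.21403196] [-89.77211029   0.26071699  81.44025145] [ 0.13369224  0.06660521 -0.84597141]
```

Emit:
servo_tool(motion=[{"grip": 100, "tx": 0, "ty": 0, "tz": -0.5, "twist": 0}, {"grip": 100, "tx": 0, "ty": 0, "tz": -0.9, "twist": 0}, {"grip": 72, "tx": 0, "ty": 0, "tz": -0.9, "twist": 0}, {"grip": 60, "tx": 0, "ty": 0, "tz": -0.9, "twist": 0}, {"grip": 60, "tx": 0, "ty": 0, "tz": -0.9, "twist": 0}], squeeze=18)

```text
time_s: 2.75
tcp_pos: [0.5087, 0.1784, 0.2062]
ee_rot: [-1.568, 0.004, 1.421]
ft_force: [-0.8, -4.3, 2.6]
finger_gap: 0.0601
```

Emit:
servo_tool(motion=[{"grip": 50, "tx": 0, "ty": 0, "tz": 0, "twist": 0}, {"grip": 50, "tx": 0, "ty": 0, "tz": 0, "twist": 0}, {"grip": 50, "tx": 0, "ty": 0, "tz": 0, "twist": 0}, {"grip": 50, "tx": 0, "ty": 0, "tz": 0, "twist": 0}, {"grip": 50, "tx": 0, "ty": 0, "tz": 0, "twist": 0}])

```text
time_s: 3.38
tcp_pos: [0.5087, 0.1783, 0.2062]
ee_rot: [-1.568, 0.005, 1.421]
ft_force: [-0.2, -1.3, -0.5]
finger_gap: 0.0603
```

```bash
python3 - <<'E'
from h import *
s=manip.get_state();b=manip.get_image("scene")
s=manip.get_state();c=manip.get_image("side")
cv2.imwrite("pics/a3.png",b[:,:,::-1]);cv2.imwrite("pics/b3.png",c[:,:,::-1])
o=np.zeros((600,800,3),np.uint8);o[:,:400]=cv2.resize(b[115:265,315:415,::-1],(400,600),interpolation=2);o[:390,400:799]=cv2.resize(c[225:355,257:390,::-1],(399,390),interpolation=2)
cv2.imwrite("pics/c3.png",o)
print({k:np.round(v,4).tolist() for k,v in s.items()},np.degrees(s["ee_rot"]))
E
```

```text
{'time_s': 3.425, 'joints': [0.1192, 0.3894, 1.3816, -0.0037, 1.3744, -1.3011], 'dq': [-0.0015, 0.0, -0.0018, -0.0014, 0.0016, -0.0008], 'joint_torque': [0.7105, -43.2525, -21.704, 0.2835, -0.0118, 0.0567], 'tcp_pos': [0.5087, 0.1784, 0.2062], 'ee_rot': [-1.5681, 0.0045, 1.421], 'ft_force': [-0.7163, -1.7053, -0.1989], 'wrist_torque': [-0.1533, 0.0261, 0.0775], 'finger_gap': 0.0604} [-89.84628761   0.25645075  81.41883673]
```

View pics/c3.png

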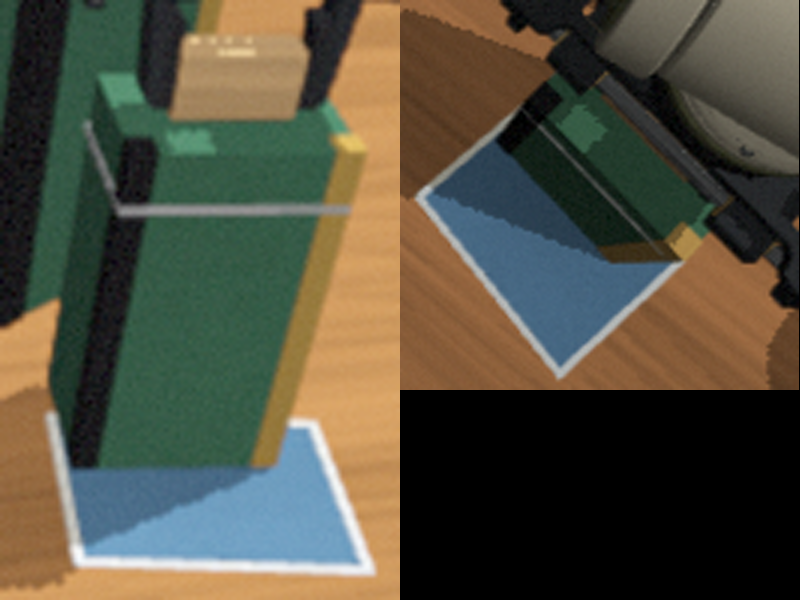

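Held: fingers on the rib ends, canister and tile unmoved. Now tip along the arc about the front edge, first half.

Emit:
servo_tool(motion=[{"grip": 50, "tx": 0.35, "ty": -0.05, "tz": 0.06, "twist": 0}, {"grip": 50, "tx": 0.8, "ty": -0.12, "tz": 0.13, "twist": 0}, {"grip": 50, "tx": 1.3, "ty": -0.2, "tz": 0.18, "twist": 0}, {"grip": 50, "tx": 1.85, "ty": -0.28, "tz": 0.23, "twist": 0}, {"grip": 50, "tx": 2.34, "ty": -0.36, "tz": 0.27, "twist": 0}])

```text
time_s: 4.1
tcp_pos: [0.5325, 0.1748, 0.2089]
ee_rot: [-1.568, 0.004, 1.421]
ft_force: [-1.9, 0.2, -1.0]
finger_gap: 0.06
```

```bash
cat > look.py <<'E'
import sys
from h import *
b=manip.get_image("scene");c=manip.get_image("side");s=manip.get_state();n=sys.argv[1]
cv2.imwrite(f"pics/a{n}.png",b[:,:,::-1]);cv2.imwrite(f"pics/b{n}.png",c[:,:,::-1])
o=np.zeros((600,800,3),np.uint8);o[:,:400]=cv2.resize(b[115:265,315:415,::-1],(400,600),interpolation=2);o[:390,400:799]=cv2.resize(c[225:355,257:390,::-1],(399,390),interpolation=2)
cv2.imwrite(f"pics/c{n}.png",o)
for k in("time_s","tcp_pos","ft_force","wrist_torque"):print(k,np.round(s[k],4))
print(np.degrees(s["ee_rot"]).round(2))
E
python3 look.py 4
```

```text
time_s 4.2
tcp_pos [0.5326 0.1748 0.2089]
ft_force [-1.5604  0.4879 -0.5761]
wrist_torque [0.2447 0.3845 0.1417]
[-89.86   0.24  81.41]
```

View pics/c4.png

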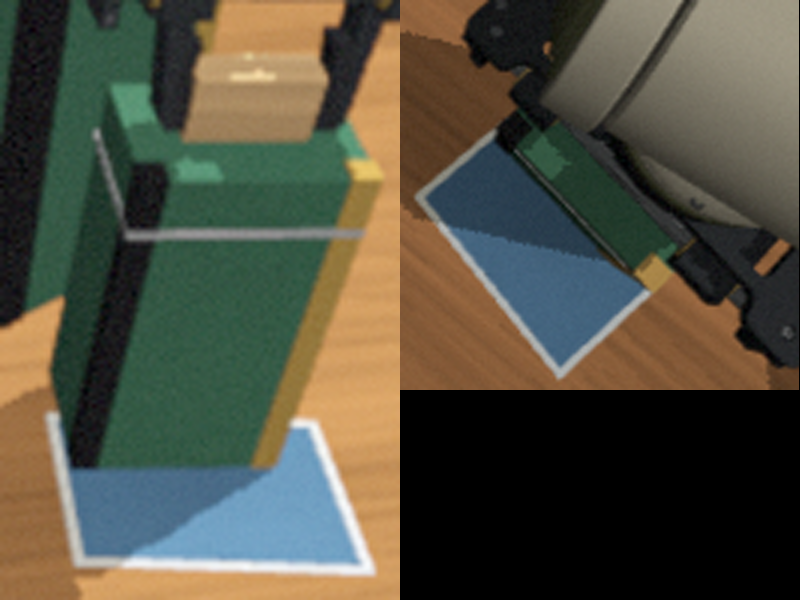

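Tipping about the front edge (edge still at (70–277,467) in the crop), forces about 2 N. Continue to 12°.

Emit:
servo_tool(motion=[{"grip": 50, "tx": 0.4, "ty": -0.06, "tz": 0.03, "twist": 0}, {"grip": 50, "tx": 0.9, "ty": -0.14, "tz": 0.04, "twist": 0}, {"grip": 50, "tx": 1.4, "ty": -0.22, "tz": 0.04, "twist": 0}, {"grip": 50, "tx": 1.9, "ty": -0.3, "tz": 0.03, "twist": 0}, {"grip": 50, "tx": 2.34, "ty": -0.36, "tz": 0.02, "twist": 0}])

```text
time_s: 4.82
tcp_pos: [0.5564, 0.1711, 0.209]
ee_rot: [-1.569, 0.004, 1.421]
ft_force: [-1.3, 1.0, -1.1]
finger_gap: 0.0599
```

Emit:
servo_tool(motion=[{"grip": 50, "tx": 0, "ty": 0, "tz": 0, "twist": 0}, {"grip": 50, "tx": 0, "ty": 0, "tz": 0, "twist": 0}, {"grip": 50, "tx": 0, "ty": 0, "tz": 0, "twist": 0}, {"grip": 50, "tx": 0, "ty": 0, "tz": 0, "twist": 0}, {"grip": 50, "tx": 0, "ty": 0, "tz": 0, "twist": 0}])

```text
time_s: 5.45
tcp_pos: [0.5564, 0.1711, 0.209]
ee_rot: [-1.569, 0.004, 1.421]
ft_force: [-1.6, 0.4, -1.3]
finger_gap: 0.0601
```

```bash
cat > plan.py <<'E'
# swing plan: rotate tool about a vertical axis at pivot; python3 plan.py px py total_deg nsteps
import sys
from h import *
px,py,T,n=map(float,sys.argv[1:]);s=manip.get_state();g=np.array(s["tcp_pos"][:2])-[px,py]
print(s["tcp_pos"],np.degrees(s["ee_rot"][2]))
for i in range(1,int(n)+1):
    # smooth profile
    u=i/n;f=u*u*(3-2*u)*T;a=np.radians(f);R=np.array([[np.cos(a),-np.sin(a)],[np.sin(a),np.cos(a)]])
    print(i,"twist %.2f tx %.2f ty %.2f cm"%(f,*((R@g-g)*100)))
E
python3 look.py 5; python3 - <<'E'
from h import *
pt=[.509,.178,np.radians(-8.65)];B=W(pt,[P["fl"],P["fr"]]);print("brass,black",B.round(4))
pm=[.56271,.18325,-.21567];T=W(pm,[P["fl"],P["fr"]]);print("target brass,black",T.round(4),"yaw",np.degrees(pm[2]))
# psi1 from black target: direction from B0 to target black
d=T[1]-B[0];print("dist",np.hypot(*d[:2]),"yaw mid",np.degrees(np.arctan2(-d[1],-d[0]))-90)
E
```

```text
time_s 5.55
tcp_pos [0.5564 0.1711 0.209 ]
ft_force [-1.0474  1.497  -2.3102]
wrist_torque [0.2041 0.2697 0.1097]
[-89.87   0.23  81.41]
brass,black [[0.5543 0.2267 0.    ]
 [0.5378 0.118  0.    ]]
target brass,black [[0.6111 0.229  0.    ]
 [0.5876 0.1215 0.    ]] yaw -12.356980767586464
dist 0.11035595440967103 yaw mid 17.52238051769625
```

View pics/c5.png

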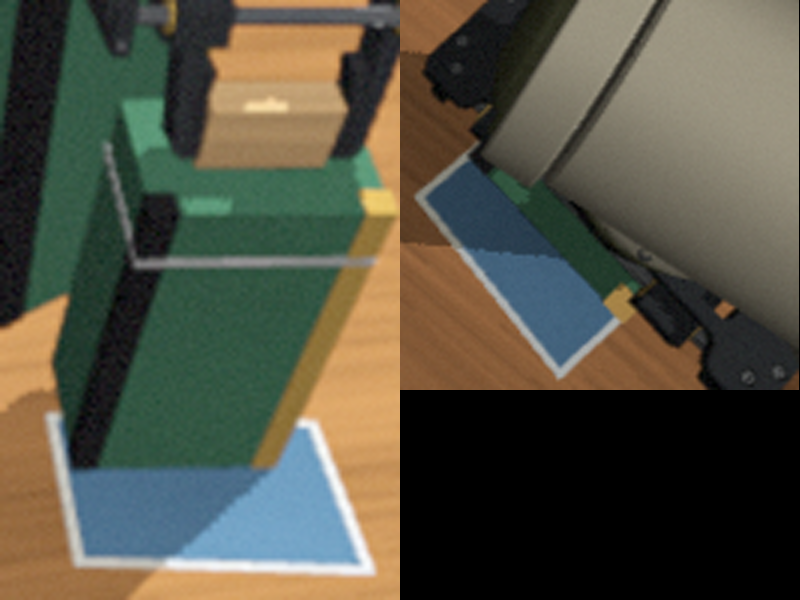

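Tipped about 12° with the front edge still in place. The geometry closes: start brass foot to target black foot is 110.4 mm, against 110 mm width. Swing +26.2° about brass (0.554, 0.227).

```bash
cat > plan.py <<'E'
# linear swing about a vertical axis; deltas per call of 5 rows; args: px py total_deg ncalls
import sys
from h import *
px,py,T,n=map(float,sys.argv[1:]);s=manip.get_state();g=np.array(s["tcp_pos"][:2])-[px,py]
f=lambda d:Ro.from_euler("z",d,degrees=True).as_matrix()[:2,:2]@g
for c in range(int(n)):
    a0=T*c/n
    for i in range(1,6):
        a=T*(c+i/5)/n;print(c,i,"twist %.2f tx %.2f ty %.2f"%(a-a0,*((f(a)-f(a0))*100)))
E
python3 plan.py .5543 .2267 26.2 3
```

```text
0 1 twist 1.75 tx 0.17 ty 0.01
0 2 twist 3.49 tx 0.34 ty 0.02
0 3 twist 5.24 tx 0.51 ty 0.04
0 4 twist 6.99 tx 0.67 ty 0.07
0 5 twist 8.73 tx 0.84 ty 0.10
1 1 twist 1.75 tx 0.17 ty 0.03
1 2 twist 3.49 tx 0.33 ty 0.07
1 3 twist 5.24 tx 0.49 ty 0.12
1 4 twist 6.99 tx 0.66 ty 0.17
1 5 twist 8.73 tx 0.82 ty 0.22
2 1 twist 1.75 tx 0.16 ty 0.06
2 2 twist 3.49 tx 0.32 ty 0.12
2 3 twist 5.24 tx 0.47 ty 0.19
2 4 twist 6.99 tx 0.62 ty 0.27
2 5 twist 8.73 tx 0.77 ty 0.34
```

Emit:
servo_tool(motion=[{"grip": 50, "tx": 0.17, "ty": 0.01, "tz": 0, "twist": 1.75}, {"grip": 50, "tx": 0.34, "ty": 0.02, "tz": 0, "twist": 3.5}, {"grip": 50, "tx": 0.51, "ty": 0.04, "tz": 0, "twist": 5.25}, {"grip": 50, "tx": 0.67, "ty": 0.07, "tz": 0, "twist": 7}, {"grip": 50, "tx": 0.84, "ty": 0.1, "tz": 0, "twist": 8.7}])

```text
time_s: 6.18
tcp_pos: [0.5647, 0.1721, 0.2087]
ee_rot: [-1.568, 0.004, 1.575]
ft_force: [-2.0, -0.0, -4.7]
finger_gap: 0.0601
```

```bash
python3 look.py 6; python3 - <<'E'
import cv2,numpy as np
o=np.hstack([cv2.imread(f"pics/c{i}.png")[330:600,:400] for i in(5,6)]);cv2.imwrite("pics/cmp6.png",o)
E
```

```text
time_s 6.275
tcp_pos [0.5648 0.1721 0.2087]
ft_force [-1.6502  0.4557 -5.8912]
wrist_torque [0.1349 0.4668 0.026 ]
[-89.83   0.24  90.17]
```

View pics/cmp6.png

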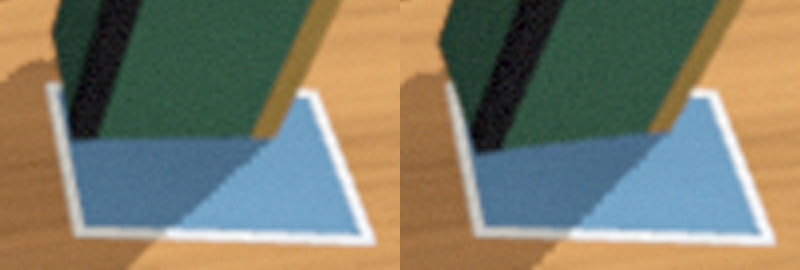

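```bash
cat >> h.py <<'E'
def ground(n,u,v):
    c=C[n];d=c["R"].T@np.array([(u-c["cx"])/c["fx"],(v-c["cy"])/c["fy"],1]);o=-c["R"].T@c["t"];return (o-d*o[2]/d[2])[:2]
S=lambda u,v:(315+(u+.5)/4-.5,115+(v+.5)/4-.5)
E
python3 - <<'E'
from h import *
for n,q in dict(br5=(277,467),bk5=(70,467),br6=(271,461),bk6=(76,484)).items():print(n,ground("scene",*S(*q)).round(4))
for n,f in((5,"a5"),(6,"a6")):
    a=cv2.imread(f"pics/{f}.png");cv2.imwrite(f"pics/z{n}.png",a)
a=np.hstack([cv2.resize(cv2.imread(f"pics/a{n}.png")[215:245,325:395],(400,171),interpolation=2) for n in(5,6)])
b=np.hstack([cv2.resize(cv2.imread(f"pics/a{n}.png")[130:190,335:415],(400,300),interpolation=2) for n in(5,6)])
cv2.imwrite("pics/cmp6b.png",np.vstack([a,b]))
E
```

```text
br5 [0.5529 0.231 ]
bk5 [0.5342 0.1204]
br6 [0.5479 0.2299]
bk6 [0.5473 0.1191]
```

View pics/cmp6b.png

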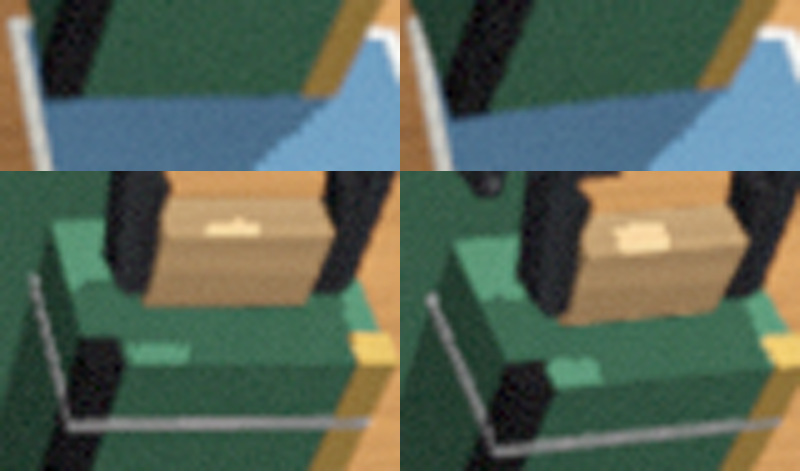

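Cross-check: the brass foot crept back about 4–5 mm. Edge friction made the canister pivot a little further in the loose pads, so tilt is now about 13° and Fz shows the edge lightly loaded. I'll squeeze harder so the pads hold the tilt, and replan from the present brass foot (0.550, 0.227).

Emit:
servo_tool(motion=[{"grip": 50, "tx": 0, "ty": 0, "tz": 0, "twist": 0}, {"grip": 50, "tx": 0, "ty": 0, "tz": 0, "twist": 0}, {"grip": 50, "tx": 0, "ty": 0, "tz": 0, "twist": 0}, {"grip": 50, "tx": 0, "ty": 0, "tz": 0, "twist": 0}, {"grip": 50, "tx": 0, "ty": 0, "tz": -0.02, "twist": 0}], squeeze=60)

```text
time_s: 6.9
tcp_pos: [0.5649, 0.1721, 0.2087]
ee_rot: [-1.568, 0.004, 1.574]
ft_force: [-2.0, 0.7, -2.0]
finger_gap: 0.0597
```

```bash
python3 plan.py .550 .2268 19.5 2;python3 - <<'E'
from h import *
s=manip.get_state();print(s["tcp_pos"],s["ft_force"])
E
```

```text
0 1 twist 1.95 tx 0.19 ty 0.05
0 2 twist 3.90 tx 0.37 ty 0.11
0 3 twist 5.85 tx 0.55 ty 0.18
0 4 twist 7.80 tx 0.73 ty 0.25
0 5 twist 9.75 tx 0.90 ty 0.33
1 1 twist 1.95 tx 0.17 ty 0.08
1 2 twist 3.90 tx 0.34 ty 0.17
1 3 twist 5.85 tx 0.51 ty 0.27
1 4 twist 7.80 tx 0.68 ty 0.37
1 5 twist 9.75 tx 0.84 ty 0.48
[0.56486539 0.17211785 0.20868419] [-1.95909388  0.67644589 -2.04494388]
```

Emit:
servo_tool(motion=[{"grip": 50, "tx": 0.19, "ty": 0.05, "tz": 0, "twist": 1.95}, {"grip": 50, "tx": 0.37, "ty": 0.11, "tz": 0, "twist": 3.9}, {"grip": 50, "tx": 0.55, "ty": 0.18, "tz": 0, "twist": 5.85}, {"grip": 50, "tx": 0.73, "ty": 0.25, "tz": 0, "twist": 7.8}, {"grip": 50, "tx": 0.9, "ty": 0.33, "tz": 0, "twist": 9.75}])

```text
time_s: 7.52
tcp_pos: [0.5739, 0.1754, 0.2086]
ee_rot: [-1.568, 0.004, 1.746]
ft_force: [-1.9, 0.1, -3.0]
finger_gap: 0.0593
```

```bash
cat >> h.py <<'E'
def edge(img):
    """front bottom edge on the tile: ground line through blue/non-blue boundary. img BGR. returns line point, yaw of canister x"""
    i=img.astype(int);blue=(i[...,0]>i[...,2]*1.25)&(i[...,0]>i[...,1]*1.08)&(i[...,0]>60)
    pts=[]
    for u in range(340,382):
        rows=np.where(blue[205:262,u])[0]+205
        if len(rows)>5: 
            v=rows.max()
            while blue[v-1,u]:v-=1
            pts.append((u,v-.5))
    G=np.array([ground("scene",*p) for p in pts])
    # robust line x = a+b*y
    f=lambda p:p[0]+p[1]*(G[:,1]-.17)-G[:,0]
    r=least_squares(f,[.55,0],loss="soft_l1",f_scale=.001);return r.x[0],-np.degrees(np.arctan(r.x[1])),np.abs(r.fun).mean(),len(G)
E
python3 look.py 7; python3 - <<'E'
from h import *
for n in "34567":print(n,edge(cv2.imread(f"pics/a{n}.png")))
E
```

```text
time_s 7.625
tcp_pos [0.574  0.1754 0.2086]
ft_force [-2.7763 -0.5686 -3.7455]
wrist_torque [-0.0468  0.8952  0.0748]
[-89.84   0.25 100.  ]
3 (np.float64(0.5429910891077425), np.float64(-9.599481242388054), np.float64(2.5102216601643097e-11), 42)
4 (np.float64(0.5430418234437416), np.float64(-10.055961123339653), np.float64(0.00042369806309255643), 42)
5 (np.float64(0.5430418234437416), np.float64(-10.055961123339653), np.float64(0.00042369806309255643), 42)
6 (np.float64(0.5462688340527173), np.float64(-1.467264375429091), np.float64(0.0008935397739324645), 42)
7 (np.float64(0.5546865447968785), np.float64(8.948051897722992), np.float64(0.0007289614821026187), 42)
```

```bash
python3 plan.py .5474 .227 11 1
```

```text
0 1 twist 2.20 tx 0.20 ty 0.11
0 2 twist 4.40 tx 0.39 ty 0.22
0 3 twist 6.60 tx 0.58 ty 0.34
0 4 twist 8.80 tx 0.76 ty 0.47
0 5 twist 11.00 tx 0.94 ty 0.60
```

Emit:
servo_tool(motion=[{"grip": 50, "tx": 0.23, "ty": 0.12, "tz": 0, "twist": 2.2}, {"grip": 50, "tx": 0.45, "ty": 0.23, "tz": 0, "twist": 4.4}, {"grip": 50, "tx": 0.67, "ty": 0.36, "tz": 0, "twist": 6.6}, {"grip": 50, "tx": 0.88, "ty": 0.5, "tz": 0, "twist": 8.8}, {"grip": 50, "tx": 1.08, "ty": 0.64, "tz": 0, "twist": 11}])

```text
time_s: 8.25
tcp_pos: [0.5849, 0.1819, 0.2086]
ee_rot: [-1.568, 0.005, 1.94]
ft_force: [-2.9, -1.1, -2.9]
finger_gap: 0.0594
```

```bash
python3 look.py 8; python3 - <<'E'
from h import *
print(edge(cv2.imread("pics/a8.png")))
E
```

```text
time_s 8.35
tcp_pos [0.585  0.1819 0.2086]
ft_force [-3.0412 -1.1107 -3.5771]
wrist_torque [-0.306   0.8506  0.0692]
[-89.85   0.27 111.09]
(np.float64(0.5685475763084701), np.float64(19.637309373688446), np.float64(0.0013967426442506327), 42)
```

View pics/c8.png

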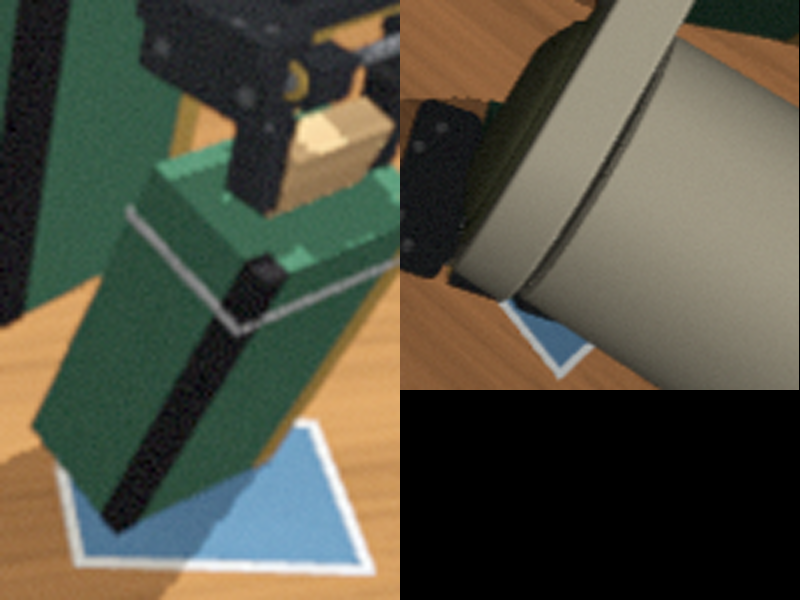

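```bash
cat > feet.py <<'E'
import sys
from h import *
s=manip.get_state();x0,y,e,n=edge(cv2.imread(f"pics/a{sys.argv[1]}.png"));x0+=.0027
a=np.radians(np.degrees(s["ee_rot"][2])-90.05);X=np.array([np.cos(a),np.sin(a)]);Y=np.array([-X[1],X[0]])
t=np.array(s["tcp_pos"][:2]);d=(np.array([x0,.17])-t)@X;m=t+d*X   # edge midpoint
print("yaw tool/img",np.degrees(a).round(2),round(y+1.3,2),"grip ahead of edge mm",-d*1e3,"mid",m.round(4),"brass",(m+.055*Y).round(4),"black",(m-.055*Y).round(4))
print("Fz",s["ft_force"],"tilt est", [t for t in np.arange(5,20,.1) if abs(-.0375*np.cos(np.radians(t))+.225*np.sin(np.radians(t))+d)<2.1e-4])
E
python3 feet.py 8; python3 -c "
from h import *
print(ground('scene',*S(118,534)),ground('scene',*S(268,466)))"
```

```text
yaw tool/img 21.04 20.94 grip ahead of edge mm 17.111124166354752 mid [0.569  0.1757] brass [0.5493 0.2271] black [0.5888 0.1244]
Fz [-3.0412135  -1.11072463 -3.57712895] tilt est [np.float64(13.799999999999969)]
[0.58616123 0.12757421] [0.55135654 0.22652713]
```

Black foot is ahead at (0.589, 0.124), against a target of (0.5876, 0.1215); tilt about 13.8°, swing 29.7°. Now swing back −33.4° about the black foot.

```bash
python3 plan.py .589 .1245 -33.4 4
```

```text
0 1 twist -1.67 tx 0.17 ty 0.01
0 2 twist -3.34 tx 0.34 ty 0.01
0 3 twist -5.01 tx 0.50 ty 0.01
0 4 twist -6.68 tx 0.67 ty 0.01
0 5 twist -8.35 tx 0.84 ty -0.00
1 1 twist -1.67 tx 0.17 ty -0.02
1 2 twist -3.34 tx 0.33 ty -0.04
1 3 twist -5.01 tx 0.50 ty -0.06
1 4 twist -6.68 tx 0.66 ty -0.09
1 5 twist -8.35 tx 0.83 ty -0.12
2 1 twist -1.67 tx 0.16 ty -0.04
2 2 twist -3.34 tx 0.32 ty -0.08
2 3 twist -5.01 tx 0.49 ty -0.13
2 4 twist -6.68 tx 0.64 ty -0.19
2 5 twist -8.35 tx 0.80 ty -0.24
3 1 twist -1.67 tx 0.16 ty -0.06
3 2 twist -3.34 tx 0.31 ty -0.13
3 3 twist -5.01 tx 0.46 ty -0.20
3 4 twist -6.68 tx 0.61 ty -0.28
3 5 twist -8.35 tx 0.76 ty -0.36
```

Emit:
servo_tool(motion=[{"grip": 50, "tx": 0.19, "ty": 0.01, "tz": 0, "twist": -1.7}, {"grip": 50, "tx": 0.37, "ty": 0.02, "tz": 0, "twist": -3.35}, {"grip": 50, "tx": 0.55, "ty": 0.02, "tz": 0, "twist": -5}, {"grip": 50, "tx": 0.73, "ty": 0.02, "tz": 0, "twist": -6.7}, {"grip": 50, "tx": 0.91, "ty": 0.02, "tz": 0, "twist": -8.35}])

```text
time_s: 8.98
tcp_pos: [0.5942, 0.1821, 0.2085]
ee_rot: [-1.568, 0.005, 1.791]
ft_force: [-2.9, -0.5, -4.7]
finger_gap: 0.0595
```

Emit:
servo_tool(motion=[{"grip": 50, "tx": 0.18, "ty": -0.02, "tz": 0, "twist": -1.7}, {"grip": 50, "tx": 0.35, "ty": -0.04, "tz": 0, "twist": -3.35}, {"grip": 50, "tx": 0.53, "ty": -0.06, "tz": 0, "twist": -5}, {"grip": 50, "tx": 0.71, "ty": -0.09, "tz": 0, "twist": -6.7}, {"grip": 50, "tx": 0.89, "ty": -0.12, "tz": 0, "twist": -8.35}])

```text
time_s: 9.6
tcp_pos: [0.6032, 0.1809, 0.2085]
ee_rot: [-1.568, 0.005, 1.643]
ft_force: [-3.4, -0.2, -3.3]
finger_gap: 0.0594
```

```bash
python3 look.py 9; python3 feet.py 9; python3 plan.py .589 .1245 -16.7 2
```

```text
time_s 9.7
tcp_pos [0.6033 0.1809 0.2085]
ft_force [-3.8358 -0.7869 -3.7392]
wrist_torque [-0.0077  0.9368 -0.038 ]
[-89.85   0.25  94.2 ]
yaw tool/img 4.15 4.17 grip ahead of edge mm 18.39504158087721 mid [0.5849 0.1796] brass [0.581  0.2344] black [0.5889 0.1247]
Fz [-3.83579632 -0.78685138 -3.7392309 ] tilt est [np.float64(14.099999999999968)]
0 1 twist -1.67 tx 0.16 ty -0.04
0 2 twist -3.34 tx 0.33 ty -0.09
0 3 twist -5.01 tx 0.49 ty -0.15
0 4 twist -6.68 tx 0.65 ty -0.20
0 5 twist -8.35 tx 0.80 ty -0.27
1 1 twist -1.67 tx 0.16 ty -0.07
1 2 twist -3.34 tx 0.31 ty -0.14
1 3 twist -5.01 tx 0.46 ty -0.22
1 4 twist -6.68 tx 0.61 ty -0.30
1 5 twist -8.35 tx 0.76 ty -0.38
```

Black foot stayed put to within a millimetre. Finishing the swing.

Emit:
servo_tool(motion=[{"grip": 50, "tx": 0.17, "ty": -0.05, "tz": 0, "twist": -1.65}, {"grip": 50, "tx": 0.34, "ty": -0.11, "tz": 0, "twist": -3.3}, {"grip": 50, "tx": 0.51, "ty": -0.18, "tz": 0, "twist": -4.95}, {"grip": 50, "tx": 0.68, "ty": -0.25, "tz": 0, "twist": -6.6}, {"grip": 50, "tx": 0.84, "ty": -0.33, "tz": 0, "twist": -8.25}])

```text
time_s: 10.32
tcp_pos: [0.6118, 0.1776, 0.2086]
ee_rot: [-1.568, 0.004, 1.498]
ft_force: [-3.2, -0.0, -3.6]
finger_gap: 0.0599
```

Emit:
servo_tool(motion=[{"grip": 50, "tx": 0.16, "ty": -0.08, "tz": 0, "twist": -1.65}, {"grip": 50, "tx": 0.32, "ty": -0.16, "tz": 0, "twist": -3.3}, {"grip": 50, "tx": 0.48, "ty": -0.25, "tz": 0, "twist": -4.95}, {"grip": 50, "tx": 0.64, "ty": -0.35, "tz": 0, "twist": -6.6}, {"grip": 50, "tx": 0.79, "ty": -0.44, "tz": 0, "twist": -8.25}])

```text
time_s: 10.95
tcp_pos: [0.6198, 0.1732, 0.2086]
ee_rot: [-1.568, 0.004, 1.352]
ft_force: [-2.8, 0.9, -4.2]
finger_gap: 0.0598
```

```bash
python3 look.py 10; python3 feet.py 10
```

```text
time_s 11.05
tcp_pos [0.6199 0.1731 0.2086]
ft_force [-2.596   0.6533 -2.9855]
wrist_torque [ 0.2867  0.9003 -0.1263]
[-89.86   0.23  77.53]
yaw tool/img -12.52 75.84 grip ahead of edge mm 178.63792367027904 mid [0.4455 0.2119] brass [0.4574 0.2656] black [0.4336 0.1582]
Fz [-2.59602284  0.65328718 -2.98545688] tilt est []
```

```bash
python3 - <<'E'
from h import *
img=cv2.imread("pics/a10.png");i=img.astype(int)
for u in (345,355,365,375,385): print(u,[tuple(i[v,u]) for v in range(236,258,1)])
print(proj("scene",[[.6111,.229,0],[.5876,.1215,0]]).round(1))
E
```

```text
345 [(np.int64(37), np.int64(49), np.int64(30)), (np.int64(26), np.int64(37), np.int64(26)), (np.int64(25), np.int64(27), np.int64(17)), (np.int64(19), np.int64(16), np.int64(14)), (np.int64(10), np.int64(19), np.int64(15)), (np.int64(25), np.int64(27), np.int64(31)), (np.int64(21), np.int64(21), np.int64(24)), (np.int64(23), np.int64(17), np.int64(20)), (np.int64(29), np.int64(29), np.int64(30)), (np.int64(21), np.int64(16), np.int64(23)), (np.int64(24), np.int64(25), np.int64(27)), (np.int64(21), np.int64(20), np.int64(25)), (np.int64(27), np.int64(17), np.int64(14)), (np.int64(89), np.int64(73), np.int64(54)), (np.int64(131), np.int64(105), np.int64(71)), (np.int64(150), np.int64(121), np.int64(85)), (np.int64(148), np.int64(117), np.int64(80)), (np.int64(145), np.int64(118), np.int64(84)), (np.int64(165), np.int64(157), np.int64(144)), (np.int64(184), np.int64(190), np.int64(189)), (np.int64(169), np.int64(179), np.int64(188)), (np.int64(101), np.int64(135), np.int64(167))]
355 [(np.int64(39), np.int64(44), np.int64(32)), (np.int64(41), np.int64(54), np.int64(34)), (np.int64(52),
[... 3189 characters left out ...]
64(67), np.int64(87), np.int64(51)), (np.int64(69), np.int64(87), np.int64(51)), (np.int64(63), np.int64(83), np.int64(43)), (np.int64(67), np.int64(87), np.int64(53)), (np.int64(67), np.int64(87), np.int64(48)), (np.int64(70), np.int64(92), np.int64(57)), (np.int64(65), np.int64(81), np.int64(48)), (np.int64(90), np.int64(90), np.int64(60)), (np.int64(127), np.int64(107), np.int64(70)), (np.int64(142), np.int64(112), np.int64(73)), (np.int64(144), np.int64(115), np.int64(77)), (np.int64(146), np.int64(118), np.int64(86)), (np.int64(163), np.int64(154), np.int64(142)), (np.int64(185), np.int64(189), np.int64(188)), (np.int64(174), np.int64(185), np.int64(193))]
[[395.6 250.8]
 [341.6 249. ]]
```

The edge sits within 1–3 mm of where it should be, yaw −12.5° against the target −12.4°. Now ease the squeeze so the rib can pivot, then lower along the arc.

Emit:
servo_tool(motion=[{"grip": 50, "tx": 0, "ty": 0, "tz": -0.01, "twist": 0}, {"grip": 50, "tx": 0, "ty": 0, "tz": -0.02, "twist": 0}, {"grip": 50, "tx": 0, "ty": 0, "tz": -0.02, "twist": 0.1}, {"grip": 50, "tx": 0, "ty": 0, "tz": -0.02, "twist": 0.1}, {"grip": 50, "tx": 0, "ty": 0, "tz": -0.02, "twist": 0.1}], squeeze=18)

```text
time_s: 11.68
tcp_pos: [0.62, 0.1731, 0.2086]
ee_rot: [-1.569, 0.004, 1.355]
ft_force: [-0.5, 0.8, -1.5]
finger_gap: 0.0598
```

Emit:
servo_tool(motion=[{"grip": 50, "tx": -0.2, "ty": 0.04, "tz": 0.02, "twist": 0}, {"grip": 50, "tx": -0.59, "ty": 0.13, "tz": 0.05, "twist": 0}, {"grip": 50, "tx": -0.98, "ty": 0.22, "tz": 0.06, "twist": 0}, {"grip": 50, "tx": -1.37, "ty": 0.3, "tz": 0.07, "twist": 0}, {"grip": 50, "tx": -1.76, "ty": 0.39, "tz": 0.07, "twist": 0}])

```text
time_s: 12.3
tcp_pos: [0.6022, 0.1771, 0.2095]
ee_rot: [-1.57, 0.004, 1.355]
ft_force: [-0.7, 0.6, -3.2]
finger_gap: 0.0598
```

```bash
cat >> h.py <<'E'
def edge2(img):
    "rows of tin/tile edge at columns, using G-B sign change above the front border"
    out=[]
    for u in range(350,388,4):
        p=img[238:256,u-1:u+2].astype(float).mean(1);s=p[:,0]-p[:,1];k=np.where((s[:-1]<0)&(s[1:]>=0))[0]
        out.append(238+k[0]+s[k[0]]/(s[k[0]]-s[k[0]+1]) if len(k) else np.nan)
    return np.round(out,2)
E
python3 look.py 11;python3 -c "
from h import *
for n in(10,11):print(edge2(cv2.imread(f'pics/a{n}.png')))"
```

```text
time_s 12.4
tcp_pos [0.6021 0.1772 0.2095]
ft_force [ 0.2883 -0.2616 -3.4157]
wrist_torque [ 0.0153 -0.1358  0.0154]
[-89.91   0.23  77.64]
[248.28 248.89 249.12 249.42 249.47 249.59 249.66 249.77 249.98 250.05]
[238.67 249.07 249.18 249.46 249.47 249.62 249.73 249.88 250.05 250.24]
```

Emit:
servo_tool(motion=[{"grip": 50, "tx": -0.39, "ty": 0.09, "tz": -0.02, "twist": 0}, {"grip": 50, "tx": -0.78, "ty": 0.17, "tz": -0.03, "twist": 0}, {"grip": 50, "tx": -1.17, "ty": 0.26, "tz": -0.05, "twist": 0}, {"grip": 50, "tx": -1.56, "ty": 0.34, "tz": -0.07, "twist": 0}, {"grip": 50, "tx": -1.9, "ty": 0.42, "tz": -0.1, "twist": 0}])

```text
time_s: 13.02
tcp_pos: [0.5829, 0.1814, 0.2087]
ee_rot: [-1.57, 0.004, 1.355]
ft_force: [-0.9, 0.4, -0.1]
finger_gap: 0.0599
```

```bash
python3 look.py 12;python3 -c "
from h import *
print(edge2(cv2.imread(f'pics/a12.png')))"
```

```text
time_s 13.125
tcp_pos [0.5828 0.1814 0.2087]
ft_force [-0.7426 -0.4836  0.262 ]
wrist_torque [ 0.0046 -0.0958 -0.0477]
[-89.91   0.23  77.64]
[240.14 248.98 249.28 249.52 249.49 249.7  249.68 249.9  250.02 250.22]
```

Emit:
servo_tool(motion=[{"grip": 50, "tx": -0.3, "ty": 0.07, "tz": -0.03, "twist": 0}, {"grip": 50, "tx": -0.6, "ty": 0.13, "tz": -0.07, "twist": 0}, {"grip": 50, "tx": -0.88, "ty": 0.19, "tz": -0.11, "twist": 0}, {"grip": 50, "tx": -1.14, "ty": 0.25, "tz": -0.15, "twist": 0}, {"grip": 50, "tx": -1.36, "ty": 0.3, "tz": -0.19, "twist": 0}])

```text
time_s: 13.75
tcp_pos: [0.5691, 0.1845, 0.207]
ee_rot: [-1.57, 0.004, 1.355]
ft_force: [-1.5, -0.1, 2.9]
finger_gap: 0.0597
```

```bash
python3 look.py 13;python3 -c "
from h import *
print(edge2(cv2.imread(f'pics/a13.png')))"
```

```text
time_s 13.85
tcp_pos [0.569  0.1845 0.207 ]
ft_force [-1.4532 -0.4366  2.9547]
wrist_torque [-0.1073 -0.0325 -0.0577]
[-89.93   0.22  77.65]
[248.22 248.98 249.26 249.4  249.51 249.73 249.66 249.97 250.   250.29]
```

Emit:
servo_tool(motion=[{"grip": 50, "tx": -0.08, "ty": 0.02, "tz": -0.01, "twist": 0}, {"grip": 50, "tx": -0.15, "ty": 0.03, "tz": -0.02, "twist": 0}, {"grip": 50, "tx": -0.22, "ty": 0.05, "tz": -0.03, "twist": 0}, {"grip": 50, "tx": -0.28, "ty": 0.06, "tz": -0.05, "twist": 0}, {"grip": 50, "tx": -0.32, "ty": 0.07, "tz": -0.06, "twist": 0}])

```text
time_s: 14.48
tcp_pos: [0.5659, 0.1851, 0.2065]
ee_rot: [-1.57, 0.004, 1.355]
ft_force: [0.2, -1.8, 2.3]
finger_gap: 0.0597
```

```bash
python3 look.py 14;python3 -c "
from h import *
print(edge2(cv2.imread(f'pics/a14.png')))"
```

```text
time_s 14.575
tcp_pos [0.5659 0.1851 0.2065]
ft_force [-0.756  -1.3674  2.1428]
wrist_torque [-0.0526 -0.0644 -0.0636]
[-89.95   0.23  77.64]
[238.14 248.94 249.19 249.41 249.52 249.76 249.66 249.88 249.96 250.25]
```

Emit:
servo_tool(motion=[{"grip": 50, "tx": -0.03, "ty": 0.01, "tz": 0, "twist": 0}, {"grip": 50, "tx": -0.06, "ty": 0.01, "tz": -0.01, "twist": 0}, {"grip": 50, "tx": -0.08, "ty": 0.02, "tz": -0.02, "twist": 0}, {"grip": 50, "tx": -0.1, "ty": 0.02, "tz": -0.02, "twist": 0}, {"grip": 50, "tx": -0.1, "ty": 0.02, "tz": -0.02, "twist": 0}])

```text
time_s: 15.2
tcp_pos: [0.5652, 0.1853, 0.2066]
ee_rot: [-1.571, 0.004, 1.355]
ft_force: [3.5, -2.0, 4.2]
finger_gap: 0.0597
```

```bash
python3 look.py 15;python3 -c "
from h import *
print(edge2(cv2.imread(f'pics/a15.png')))"
```

```text
time_s 15.3
tcp_pos [0.5651 0.1853 0.2066]
ft_force [ 3.0318 -2.1599  4.3139]
wrist_torque [-0.2153 -0.6536 -0.0686]
[-90.     0.21  77.64]
[241.25 248.88 249.22 249.34 249.51 249.65 249.67 249.82 249.97 250.22]
```

The Fx reversal shows the canister is standing flat. Now relieve the small residual load and open gently.

Emit:
servo_tool(motion=[{"grip": 50, "tx": 0.02, "ty": 0, "tz": 0.02, "twist": 0}, {"grip": 50, "tx": 0.04, "ty": -0.01, "tz": 0.03, "twist": 0}, {"grip": 50, "tx": 0.04, "ty": -0.01, "tz": 0.03, "twist": 0}, {"grip": 50, "tx": 0.04, "ty": -0.01, "tz": 0.03, "twist": 0}, {"grip": 50, "tx": 0.04, "ty": -0.01, "tz": 0.03, "twist": 0}], squeeze=5)

```text
time_s: 15.92
tcp_pos: [0.5653, 0.1852, 0.2066]
ee_rot: [-1.57, 0.004, 1.355]
ft_force: [1.2, -0.4, 0.0]
finger_gap: 0.06
```

Emit:
servo_tool(motion=[{"grip": 72, "tx": 0, "ty": 0, "tz": 0, "twist": 0}, {"grip": 80, "tx": 0, "ty": 0, "tz": 0, "twist": 0}, {"grip": 90, "tx": 0, "ty": 0, "tz": 0, "twist": 0}, {"grip": 100, "tx": 0, "ty": 0, "tz": 0, "twist": 0}, {"grip": 100, "tx": 0, "ty": 0, "tz": 0, "twist": 0}])

```text
time_s: 16.55
tcp_pos: [0.5653, 0.1852, 0.2066]
ee_rot: [-1.57, 0.004, 1.355]
ft_force: [-0.2, 0.4, 0.3]
finger_gap: 0.0884
```

Emit:
servo_tool(motion=[{"grip": 100, "tx": 0, "ty": 0, "tz": 0, "twist": 0}, {"grip": 100, "tx": 0, "ty": 0, "tz": 1, "twist": 0}, {"grip": 100, "tx": 0, "ty": 0, "tz": 3, "twist": 0}, {"grip": 100, "tx": 0, "ty": 0, "tz": 6, "twist": 0}, {"grip": 100, "tx": 0, "ty": 0, "tz": 9, "twist": 0}])

```text
time_s: 17.18
tcp_pos: [0.5652, 0.1852, 0.2983]
ee_rot: [-1.571, 0.004, 1.355]
ft_force: [-0.4, 0.9, -0.7]
finger_gap: 0.0881
```

Emit:
servo_tool(motion=[{"grip": 100, "tx": 0, "ty": 0, "tz": 3, "twist": 0}, {"grip": 100, "tx": -3, "ty": 4, "tz": 4, "twist": 0}, {"grip": 100, "tx": -7, "ty": 8, "tz": 4, "twist": 0}, {"grip": 100, "tx": -11, "ty": 11, "tz": 4, "twist": 0}, {"grip": 100, "tx": -14, "ty": 14, "tz": 4, "twist": 0}])

```text
time_s: 17.8
tcp_pos: [0.4235, 0.3261, 0.3394]
ee_rot: [-1.571, 0.003, 1.356]
ft_force: [0.7, -0.7, -0.1]
finger_gap: 0.088
```

```bash
python3 look.py 16;python3 -c "
from h import *
print(edge2(cv2.imread(f'pics/a16.png')))"
```

```text
time_s 17.9
tcp_pos [0.4226 0.3273 0.3397]
ft_force [0.7334 0.8255 0.5472]
wrist_torque [-0.0189 -0.0481 -0.0043]
[-90.04   0.12  77.88]
[239.25 248.88 249.18 249.39 249.49 249.7  249.63 249.91 249.93 250.25]
```

View pics/c16.png

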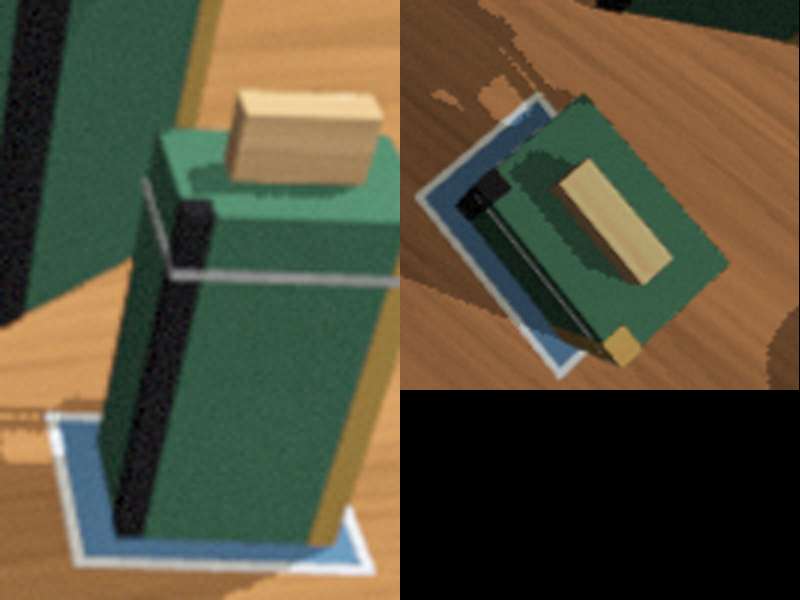

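```bash
python3 - <<'E'
from h import *
D=lambda u,v:np.array([257+(u-400+.5)/3-.5,225+(v+.5)/3-.5])
t=[("scene",k,np.array(S(*q))) for k,q in dict(fr=(115,537),fl=(335,546),tbr=(163,130),r2=(382,118),r3=(376,95),r4=(240,90)).items()]
t+=[("side",k,D(*q)) for k,q in dict(tbr=(587,96),tbl=(729,264),tfl=(621,366),r1=(557,184),r2=(640,285),r3=(672,257),r4=(590,159)).items()]
pt,rt=fit([(n,P[k],q) for n,k,q in t],[.56,.18,-.2]);pm=np.array([.56271,.18325,-.21567])
print(pt,np.degrees(pt[2]));print(rt.round(1).tolist())
d=pt[:2]-pm[:2];c,s=np.cos(pm[2]),np.sin(pm[2]);print("tin ahead/left of tile mm",1e3*(c*d[0]+s*d[1]),1e3*(-s*d[0]+c*d[1]),"yaw err",np.degrees(pt[2]-pm[2]))
E
```

```text
[ 0.56653616  0.1852243  -0.22398759] -12.833543829627938
[[-0.4, 1.1], [-1.1, 1.0], [-2.1, -0.6], [0.1, 0.4], [-1.5, 0.4], [-1.4, 0.5], [-0.6, -0.9], [0.9, 0.6], [0.0, 0.4], [0.5, 0.1], [1.2, 1.1], [0.9, 1.0], [-0.2, -0.4]]
tin ahead/left of tile mm 3.315011164309332 2.747369369149213 yaw err -0.47656306204147336
```

Within about 3 mm and 0.5° of square, standing flat, arm clear. Handing in.

```bash
python3 -c "
from workcell import manip
print(manip.job_done(), manip.get_state()['time_s'])"
```

```text
the job is handed in; nothing more can be done
the job is handed in; nothing more can be done
```

The small green canister now stands flat on the blue tile, released with the arm clear. I handed the job in at about 18 s of the 42 s allowed; no verdict is reported.

**What I did:**
- **Tip:** I gripped the rib on its ends so the canister could pivot between the pads, then tipped it 12° onto its front edge. The tilt crept to about 14° during the swings.
- **Swings:** I swung it +29.7° on the brass corner, then −33.6° on the black corner. The second swing also took out the starting misalignment of about 3.5°.
- **Lowering:** I lowered it along the same arc, relieved the load and let go. The highest reading I saw was about 6 N at the wrist.

**Last checks:**
- **Position:** the final two-camera fit puts the canister's centre about 3 mm ahead and 3 mm left of the tile's middle, with a yaw error of about −0.5°.
- **Stability:** the front edge did not move during lowering or release.

**What did not go cleanly:**
- **Brass corner slip:** early in the first swing the brass corner slid back about 5 mm, because my grip was too light. I squeezed harder and replanned from where it was. After that it moved another 2 mm or so, while the black corner held to within about 1 mm when checked halfway through its swing.
- **Front-back disagreement:** the bottom edge measured directly in the scene image reads about 2.6 mm short of the mark, while the fit says 3 mm ahead. The front-back position is therefore only known to about ±3 mm.

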